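# Nest the glue pans, handles apart

## Task

Nest the small deep glue pan inside the large glue pan, upright and fully down on its floor, with its handle turned about a quarter turn or more away from the large pan's handle so that the two clear each other. Lower it in gently rather than dropping it, leave the large pan standing upright on the bench, and do not knock over the white glue bottle.

Things in the scene. Friction and masses are not known exactly. Their poses are not given: they have to be found in the camera images.
- small_pan: small deep steel glue pan, 72 mm across the rim, 66 at the foot, 62 high, 0.22 kg. A strap climbs from the rim to a level wooden handle, 33 to 128 mm from the axis, centreline 95 mm above the underside. Origin: centre of underside; +x along the handle, outwards; +z up. At the start it points roughly as the large pan's does. A 96 mm wide, 22 mm high shallow pan nearby is not wanted.
- small_grip (a point): place to grip the small pan: centreline of its wooden handle, 60 mm out from the pan's axis, 95 mm above its underside; axes as the small pan's. The handle is 18 mm wide, 16 mm thick and free below (the rim lies 33 mm under the centreline). The pan's centre of mass is about 15 mm from its axis, on the handle's side.
- large_pan: large steel glue pan, loose, 118 mm across the rim, 52 high, 0.6 kg; floor 4 mm thick, inside 104 mm across at the floor, 112 at the rim. Handle of the same kind, 56 to 156 mm from the axis, 18 wide, 16 thick, centreline 100 mm above the underside: the small pan cannot go down with its handle over this one. Origin: centre of underside; +x along its handle, +z up.
- glue_bottle: white plastic glue bottle with a white cap, 54 mm across and 125 mm high, standing on the bench beyond the pans. Origin: centre of the underside, +z up. To be left standing.
Not all that is in view belongs to the job. Leave any blue or orange look-alike of the small_pan alone.

How it is judged (in metres and radians):
At the end, for the whole second after the job is handed in: Small pan in the large one: axes within 23 mm, underside within 5 mm of its inner floor, both upright within 7 degrees, at rest, large pan on the bench; small grip point less than 32 mm from the large pan's axis along the large handle's direction (handles 58 degrees or more apart) (horizontal distance between small_pan and large_pan below 0.023 m and z of small_pan in the frame of large_pan between 0 and 0.009 m and angle between each of small_pan, large_pan's own z axis and vertical below 0.12 rad and height (world z) of large_pan below 0.01 m and x of small_grip in the frame of large_pan below 0.032 m and linear speed of each of small_pan, large_pan below 0.02 m/s); the robot touches nothing.
It fails at once if the small pan is dropped or thrown into the large one (faster than 0.6 m/s inside its mouth) (horizontal distance between small_pan and large_pan below 0.03 m and z of small_pan in the frame of large_pan below 0.055 m and linear speed of small_pan above 0.6 m/s).
It fails at once if the glue bottle is knocked over (leans more than 30 degrees) (angle between glue_bottle's own z axis and vertical above 0.52 rad).
It also fails if it takes over 45 s, if anything falls off the work surface, if the arm or the gripper's body presses on something with over 40 N, if the wrist force passes 120 N, or if a joint passes its speed limit or range.

## Robot

A 7-joint arm with a two-finger parallel gripper is mounted at the origin on the work surface. World frame = base frame: x ahead of the robot, y to its left, z up, the work surface at z = 0. Lengths are in m, angles in degrees, forces in N, time in s.
With the tool pointing down it reaches from about 0.425 to 0.875 m from the base axis. Payload 8.4 kg.
Tool frame: the origin (TCP) lies on the centre line of the jaws, within the pads' length; the fingertips stand 22 mm ahead of it and the grasp point (between the pads) lies 3 mm ahead of it; z points along the fingers, y is the direction in which the jaws open and shut (so a half turn about z gives the same grasp; the last joint's range is limited). The gripper opens to 87 mm and grips with 3 to 60 N. Pads are 19 mm wide; open, the fingers measure 117 mm over their backs; the gripper's body (75 mm by 190 mm) begins 51 mm behind the grasp point.
Start: joints at [-79.538, 19.091, 2.286, 83.961, -0.768, 76.965, -3.352], TCP at [0.181, 0.624, 0.245] pointing down, gripper open.
Joint ranges: [-147.57, 147.57], [-21.85, 119.76], [-74.77, 79.35], [14.55, 137.4], [-85.83, 265.84], [4.83, 119.75], [-152.11, 152.11]. Speed limits (degrees/s): [127.2, 127.2, 159.86, 159.86, 180, 180, 180].

## Interface

Orientations are given as [roll, pitch, yaw] about the fixed x, y, z axes, in that order (R = Rz(yaw) Ry(pitch) Rx(roll)).
In Python, from cell import manip, solver, cams, ticket gives the robot as it stands. The module is installed in compiled form; this text tells all that it offers. Calls block until the motion is done:
- manip.move_ptp(position, orientation): joint-space move of the TCP to a pose.
- manip.move_straight(position, orientation=None, speed=0.15, force_limit=None): straight line of the TCP; orientation=None keeps the orientation; speed is the mean speed in m/s. With force_limit (N) it stops when the force on the tool has changed by that much, and returns True; else False.
- manip.set_joints(angles): joint-space move.
- manip.gripper_to(opening, strength=None): finger opening in m; strength is the grip in N (None keeps the last); returns when the fingers have stopped.
- manip.dwell(seconds).
- solver.solve_ik(position, orientation): joint angles nearest the present ones, or None.
- cams.read_camera(name): name is "side" or "top"; returns a dict with "image" (480x640x3 uint8, red, green, blue), "K" (3x3 intrinsics, pixels), "extrinsics" (4x4, takes a point from camera to world coordinates). Camera axes: x right, y down, z forward; pixel columns grow to the right and rows downward; lengths in m; the calibration is good to about 2 mm. A picture is of the moment at which its call begins. There is no depth.
A pose or a line that the arm cannot do raises manip.PlanningError and nothing moves.
- ticket.sign_off(): hands the job in, once; it reports no verdict.
Readings, each from a call of its own:
- manip.read_time_s(): time.
- manip.read_q(): joint angles.
- manip.read_joint_vel(): joint speeds.
- manip.read_joint_torque(): joint torques, N m.
- manip.read_eef_pos(): TCP position.
- manip.read_orientation(): TCP orientation.
- manip.read_ft_force(): force on the tool from outside, world axes, zero at the start.
- manip.read_wrist_torque(): the same for the moment, N m.
- manip.read_grip_width(): finger opening in m.
Only numpy, scipy, OpenCV 4.12 (cv2) and the standard library are available. Lean on these libraries where they do the work, as an engineer would, in place of code of your own. Each camera call takes 0.05 s, during which the arm holds its last target.

## Working session

There is one attempt and no reset: what is moved stays moved. The work goes in short steps, each a Python script; the robot and the scene stay as the last script left them, time stands still between calls to the robot, and variables do not carry over. Pictures are saved under pics/ and viewed, and the job is handed in when it is done.

```bash
mkdir -p pics; python3 - <<'E'
from cell import manip, cams
import cv2, numpy as np
for n in("side","top"):
    d=cams.read_camera(n); cv2.imwrite(f"pics/{n}0.png",d["image"][:,:,::-1]); print(n,d["K"].tolist(),np.round(d["extrinsics"],4).tolist())
print(manip.read_time_s(),manip.read_eef_pos(),manip.read_orientation())
E
```

```text
side [[603.3070213998449, 0.0, 327.4155846713889], [0.0, 603.3070213998449, 229.3784839999912], [0.0, 0.0, 1.0]] [[0.8453, -0.2718, 0.4599, -0.156], [-0.5341, -0.4445, 0.7191, -0.9444], [0.009, -0.8536, -0.5209, 0.8139], [0.0, 0.0, 0.0, 1.0]]
top [[529.9929309801794, 0.0, 320.52983133021877], [0.0, 529.9929309801794, 247.37630980565896], [0.0, 0.0, 1.0]] [[0.0038, -0.984, 0.178, 0.297], [-1.0, -0.0024, 0.008, 0.0243], [-0.0075, -0.178, -0.984, 1.2003], [0.0, 0.0, 0.0, 1.0]]
0.1 [0.18066523 0.62396716 0.24373721] [-1.79913279e+02  4.84728679e-03  1.63854535e+02]
```

View pics/side0.png

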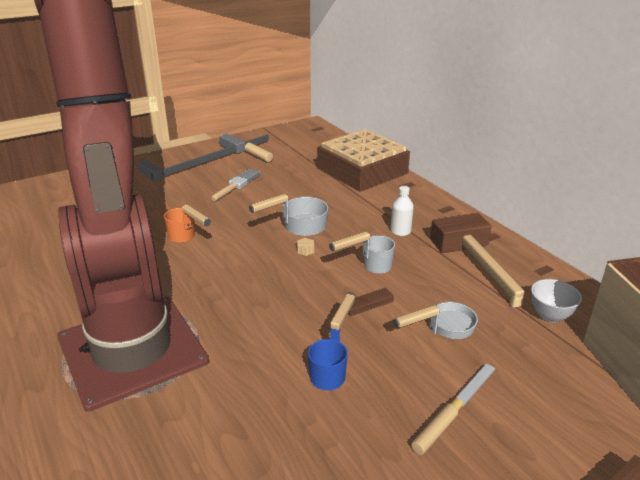

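View pics/top0.png

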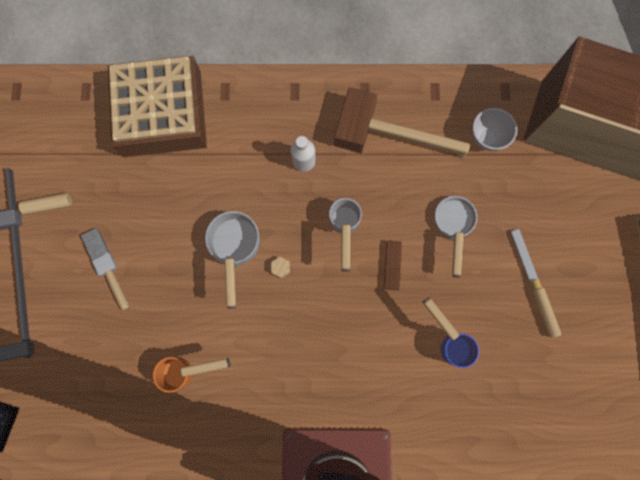

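The top picture shows the small pan at about (345,213) with its handle end at (346,268), and the large pan at (232,238) with its handle end at (231,305). The bottle is at (303,155), and the shallow pan to leave alone is at (455,217). Next I'll enlarge crops of these.

```bash
python3 - <<'E'
import cv2, numpy as np
t=cv2.imread("pics/top0.png"); s=cv2.imread("pics/side0.png")
a=cv2.resize(t[190:320,190:380],None,fx=4,fy=4,interpolation=cv2.INTER_CUBIC); cv2.imwrite("pics/topcrop.png",a)
a=cv2.resize(s[175:285,240:430],None,fx=4,fy=4,interpolation=cv2.INTER_CUBIC); cv2.imwrite("pics/sidecrop.png",a)
E
```

```text
(no output)
```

View pics/topcrop.png

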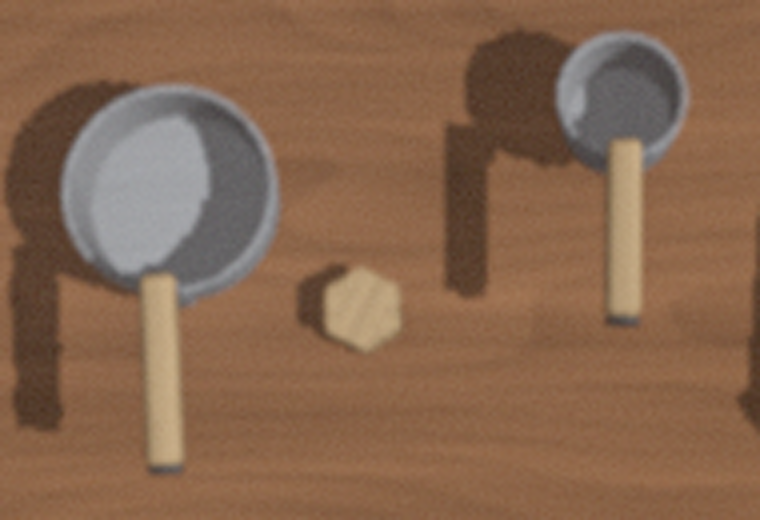

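View pics/sidecrop.png

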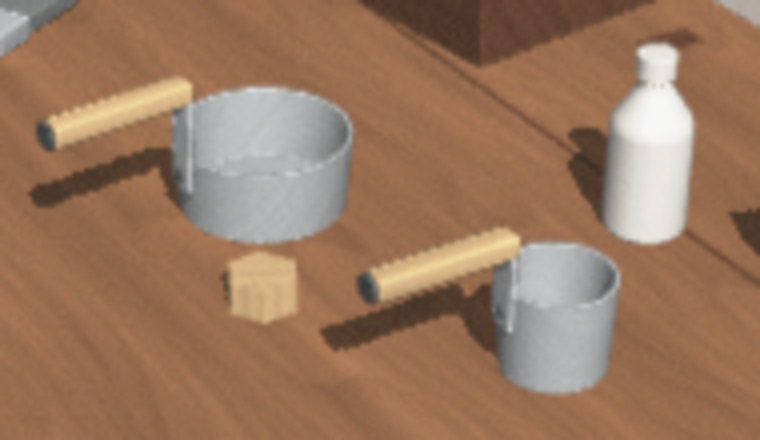

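```bash
cat > h.py <<'E'
import numpy as np, cv2
from cell import cams
def proj(d,P):
    T=np.linalg.inv(d["extrinsics"]); c=np.asarray(P)@T[:3,:3].T+T[:3,3]; q=c@d["K"].T; return q[:,:2]/q[:,2:]
def unproj(d,uv,z):
    r=np.linalg.inv(d["K"])@[uv[0],uv[1],1]; r=d["extrinsics"][:3,:3]@r; o=d["extrinsics"][:3,3]; return o+r*(z-o[2])/r[2]
A=np.linspace(0,2*np.pi,72)
def rim(x,y,r,z): return np.c_[x+r*np.cos(A),y+r*np.sin(A),0*A+z]
def model(x,y,th,r,H,h0,h1,zc,z0=0):
    c,s=np.cos(th),np.sin(th)
    hp=lambda a,b,z:[x+a*c-b*s,y+a*s+b*c,z+z0]
    return rim(x,y,r,H+z0),np.array([hp(h0,-.009,zc+.008),hp(h1,-.009,zc+.008),hp(h1,.009,zc+.008),hp(h0,.009,zc+.008)]),np.array([hp(h0,0,zc),hp(h1,0,zc)])
SM=(.036,.062,.033,.128,.095); LG=(.059,.052,.056,.156,.100)
def overlay(d,ms,box,f,name):
    im=d["image"][:,:,::-1]; x0,y0,x1,y1=box
    im=cv2.resize(im[y0:y1,x0:x1],None,fx=f,fy=f,interpolation=cv2.INTER_CUBIC)
    for m in ms:
        for p,cl in zip(m[:2],((0,0,255),(255,0,255))):
            q=(proj(d,p)-[x0,y0]+.5)*f; cv2.polylines(im,[np.int32(q)],True,cl,1)
    cv2.imwrite(name,im)
E
python3 - <<'E'
from h import *
from scipy.optimize import least_squares
t=cams.read_camera("top"); s=cams.read_camera("side")
T=lambda x,y:np.array([190+(x+.5)/4-.5,190+(y+.5)/4-.5]); S=lambda x,y:np.array([240+(x+.5)/4-.5,175+(y+.5)/4-.5])
def fit(mp,topb,toph,sideb,sideh,x0):
    def res(p,w=(1,1)):
        R,_,ax=model(*p,*mp); up=ax+[0,0,.008]
        a=proj(t,R); b=proj(s,R); r=[]
        r+=list(np.array([a[:,0].min()-T(topb[0],0)[0],a[:,0].max()-T(topb[1],0)[0],a[:,1].min()-T(0,topb[2])[1]])*w[0])
        r+=list((proj(t,up)-[T(*k) for k in toph]).ravel()*w[0])
        r+=list(np.array([b[:,0].min()-S(sideb[0],0)[0],b[:,0].max()-S(sideb[1],0)[0],b[:,1].min()-S(0,sideb[2])[1]])*w[1])
        r+=list((proj(s,ax)-[S(*k) for k in sideh]).ravel()*w[1])
        return r
    for w in((1,1),(1,0),(0,1)):
        o=least_squares(res,x0,kwargs=dict(w=w),x_scale=[.01,.01,.1]); print(w,np.round(o.x[:2],4),np.degrees(o.x[2]).round(2),np.round(o.fun,1))
        if w==(1,1): b=o.x
    return b
a=fit(SM,(556,689,31),((626,138),(623,318)),(492,620,242),((370,288),(509,242))[::-1],[.58,0,np.pi])
b=fit(LG,(62,278,86),((159,272),(165,468)),(172,352,88),((184,93),(47,133)),[.5,.2,np.pi])
np.save("sm.npy",a);np.save("lg.npy",b)
overlay(t,[model(*a,*SM),model(*b,*LG)],(190,190,380,320),4,"pics/ov_t.png")
overlay(s,[model(*a,*SM),model(*b,*LG)],(240,175,430,285),4,"pics/ov_s.png")
print(unproj(t,(303,143),.125)); print(unproj(t,(280,267),.02))
E
```

```text
(1, 1) [ 0.5772 -0.0202] 179.31 [ 0.1 -0.5  1.2 -0.5  0.7 -0.1  0.1  0.9  0.1 -0.3  1.1 -0.3  0.2 -0. ]
(1, 0) [ 0.5786 -0.0209] 179.14 [ 0.4 -0.2  0.5 -0.2  0.1  0.1 -0.5  0.   0.  -0.   0.  -0.   0.  -0. ]
(0, 1) [ 0.5756 -0.0199] 179.59 [-0.  -0.   0.  -0.   0.   0.   0.   0.3 -0.5 -0.1  0.5 -0.1 -0.3  0.2]
(1, 1) [0.5262 0.229 ] 184.26 [ 0.5 -0.2  0.6 -0.6  1.  -0.2 -0.1 -0.2  0.6 -0.1  1.  -0.9  0.4  0.6]
(1, 0) [0.5272 0.2289] 184.46 [ 0.5 -0.2  0.1 -0.5  0.5  0.1 -0.6  0.   0.  -0.   0.  -0.   0.   0. ]
(0, 1) [0.5249 0.2281] 183.41 [ 0.   0.   0.  -0.   0.  -0.   0.  -0.5  0.4  0.1  0.6 -0.8 -0.4  0.5]
[0.71827183 0.07139575 0.125     ]
[0.46543107 0.12491262 0.02      ]
```

View pics/ov_t.png

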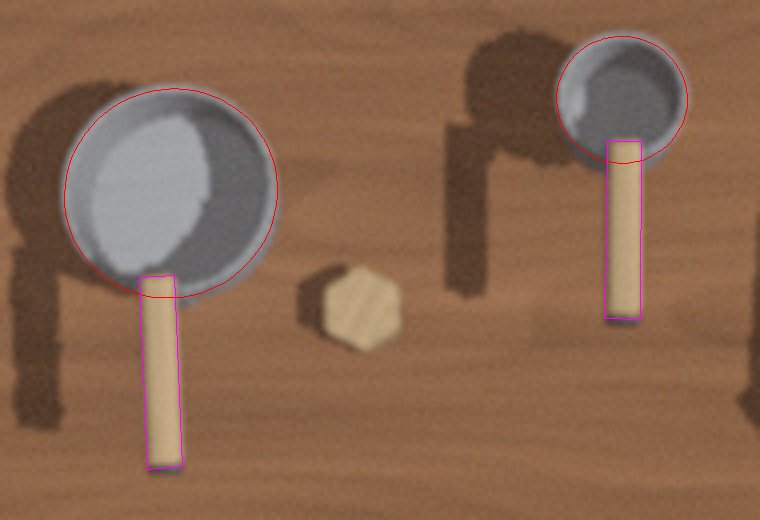

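View pics/ov_s.png

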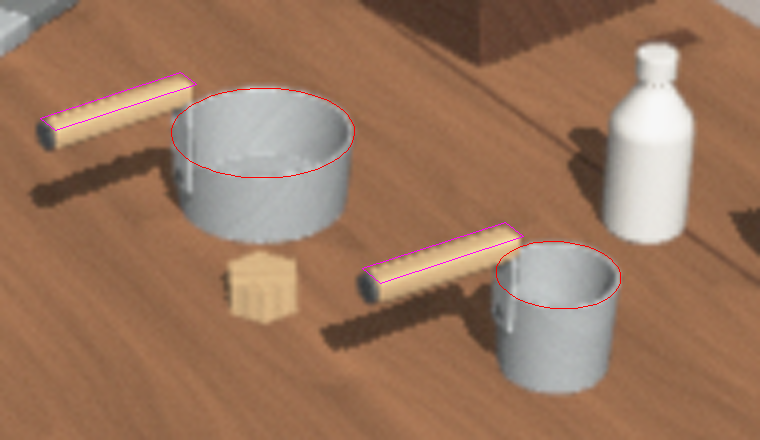

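The overlays match in both views, and the two cameras agree to about 3 mm. The bottle is at about (0.72, 0.07), well clear of the path. Next I'll check IK for the whole plan before moving.

```bash
python3 - <<'E'
from h import *
from cell import manip,solver
a=np.load("sm.npy");b=np.load("lg.npy")
ts=np.degrees(a[2]);tl=np.degrees(b[2])
print(manip.read_q(), manip.read_grip_width())
for d in (95,-95,110,-80):
  th=tl+ (90 if d==95 else -90 if d==-95 else 105 if d==110 else -75); r=np.radians(th)
  for off in(0,180):
    P=[a[0]+.06*np.cos(a[2]),a[1]+.06*np.sin(a[2])]; Q=[b[0]+.06*np.cos(r),b[1]+.06*np.sin(r)]
    f=lambda p,z,y:solver.solve_ik([*p,z],[180,0,(y+180)%360-180])
    print(d,off,*[None if q is None else np.round(q) for q in (f(P,.28,ts+off),f(P,.098,ts+off),f(Q,.28,th+off),f(Q,.10,th+off))],sep="\n  ")
E
```

```text
[-79.53771949  19.11820746   2.28385274  83.99094789  -0.76820197
  76.96561719  -3.35283971] 0.08706706027225612
95
  0
  [-51.   1.  50. 101.  -1.  78.  88.]
  [-44.  14.  47. 114. -13.  57.  98.]
  [ 35.  20. -71.  92.  19.  82. 147.]
  [ 28.  29. -63. 104.  28.  65. 140.]
95
  180
  [-50.   1.  49. 101.  -1.  78. -92.]
  [-48.  16.  52. 114. -15.  57. -80.]
  [-53.   7.  35.  96.  -4.  78. -14.]
  [-50.  17.  32. 108. -11.  58.  -9.]
-95
  0
  [-51.   1.  50. 101.  -1.  78.  88.]
  [-44.  14.  47. 114. -13.  57.  98.]
  [-57.  12.  28.  90.  -6.  79. -24.]
  [-56.  21.  28. 102. -11.  59. -20.]
-95
  180
  [-50.   1.  49. 101.  -1.  78. -92.]
  [-48.  16.  52. 114. -15.  57. -80.]
  [ 15.  23. -63.  86.  20.  83. 136.]
  [ 14.  34. -63.  99.  33.  68. 127.]
110
  0
  [-51.   1.  50. 101.  -1.  78.  88.]
  [-44.  14.  47. 114. -13.  57.  98.]
  None
  [ -78.   42.   78.  107.  -45.   70. -146.]
110
  180
  [-50.   1.  49. 101.  -1.  78. -92.]
  [-48.  16.  52. 114. -15.  57. -80.]
  [-52.  10.  34.  93.  -5.  79.   2.]
  [-48.  19.  31. 106. -11.  59.   7.]
-80
  0
  [-51.   1.  50. 101.  -1.  78.  88.]
  [-44.  14.  47. 114. -13.  57.  98.]
  [-56.  10.  26.  92.  -5.  79. -10.]
  [-55.  19.  26. 104. -10.  59.  -7.]
-80
  180
  [-50.   1.  49. 101.  -1.  78. -92.]
  [-48.  16.  52. 114. -15.  57. -80.]
  [ 20.  24. -71.  88.  23.  84. 148.]
  [ 15.  32. -63. 101.  31.  67. 142.]
```

```bash
python3 - <<'E'
from h import *
from cell import manip,solver
a=np.load("sm.npy")
P=[a[0]+.06*np.cos(a[2]),a[1]+.06*np.sin(a[2])]; o=[180,0,np.degrees(a[2])-180]
manip.move_ptp([*P,.25],o)
manip.gripper_to(.05)
print(manip.move_straight([*P,.098],speed=.12,force_limit=12), manip.read_eef_pos(), manip.read_time_s())
t=cams.read_camera("top"); s=cams.read_camera("side")
overlay(t,[],(290,150,450,270),5,"pics/g_t.png"); overlay(s,[],(300,170,460,290),5,"pics/g_s.png")
E
```

```text
False [ 0.51767188 -0.01947153  0.09863306] 5.0917
```

View pics/g_s.png

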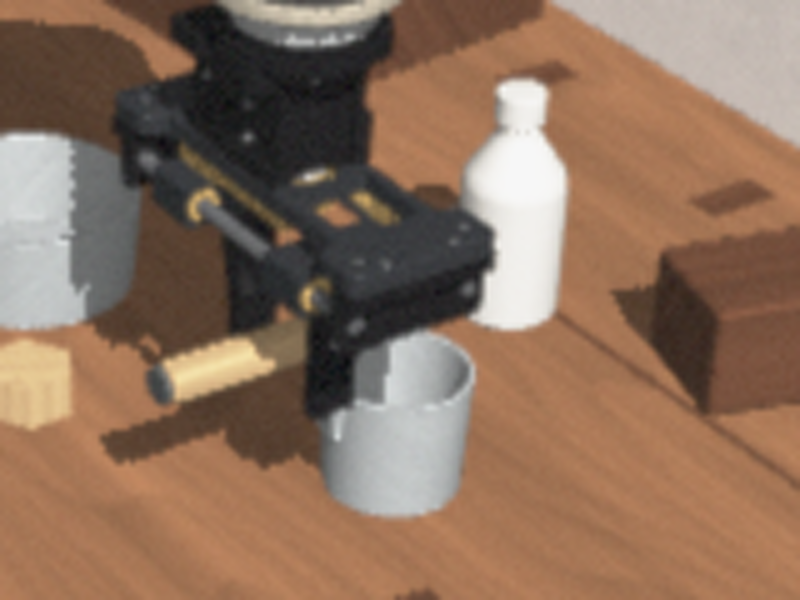

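The fingers straddle the handle at crop (300,330). The small pan, at crop (395,430), hasn't moved and the bottle is upright. I'll grip, lift slowly and check.

```bash
python3 - <<'E'
from h import *
from cell import manip,solver
a=np.load("sm.npy")
print(manip.gripper_to(.0,45), manip.read_grip_width(), manip.read_ft_force())
p=manip.read_eef_pos()
manip.move_straight([p[0],p[1],.27],speed=.1)
print(manip.read_grip_width(), manip.read_ft_force(),manip.read_wrist_torque(), manip.read_eef_pos(), manip.read_time_s())
s=cams.read_camera("side")
dz=manip.read_eef_pos()[2]-.0986
overlay(s,[model(*a,*SM,dz)],(300,110,460,230),5,"pics/l_s.png")
E
```

```text
False 0.017514683109730055 [-0.36159675  0.63652759  0.05023579]
0.017565045987212403 [ 0.28093367 -0.25090248 -1.93517963] [-0.00834543  0.20967641  0.0412394 ] [ 0.51686245 -0.01944387  0.26950393] 7.7167
```

View pics/l_s.png

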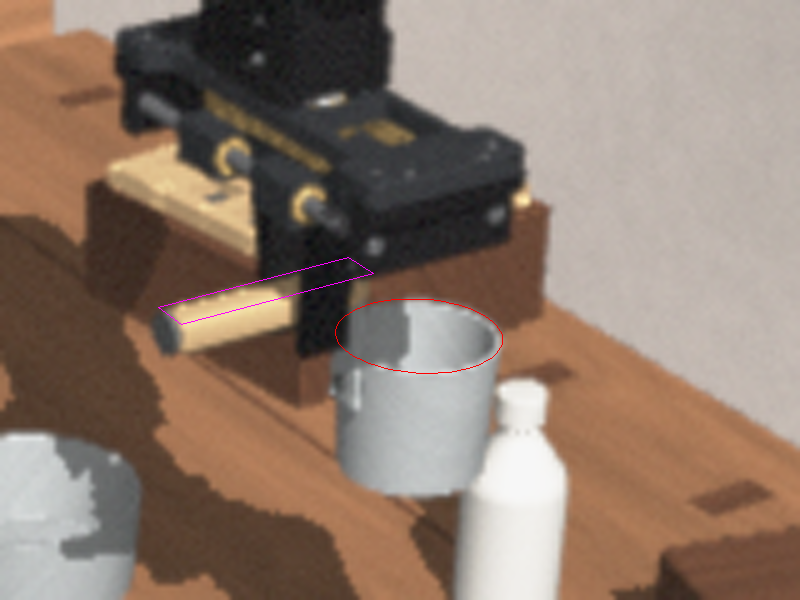

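The grip is firm: the pan hangs level, the model rim lies on its rim at crop (420,335), and the measured weight is about 2 N. Next I'll carry it over the large pan and turn it 95°.

```bash
python3 - <<'E'
from h import *
from cell import manip,solver
b=np.load("lg.npy")
th=b[2]+np.pi/2; Q=[b[0]+.06*np.cos(th),b[1]+.06*np.sin(th)]
yaw=(np.degrees(th)+180+180)%360-180; print(yaw)
manip.move_ptp([*Q,.27],[180,0,yaw])
manip.dwell(.2)
e=manip.read_eef_pos(); print(e,manip.read_orientation(),manip.read_grip_width(),manip.read_time_s())
dz=e[2]-.0986
s=cams.read_camera("side");t=cams.read_camera("top")
m=[model(b[0],b[1],th,*SM,dz),model(*b,*LG)]
overlay(s,m,(240,80,400,240),3.7,"pics/c_s.png");overlay(t,m,(160,170,360,320),4,"pics/c_t.png")
E
```

```text
94.25697741510885
[0.5308074  0.16851312 0.27013725] [ 1.79987037e+02 -9.72177382e-03  9.41557467e+01] 0.017729948224329602 9.2
```

View pics/c_s.png

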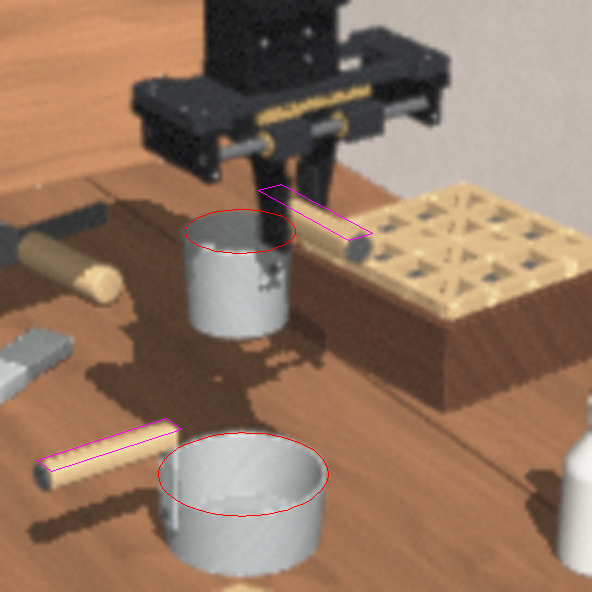

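View pics/c_t.png

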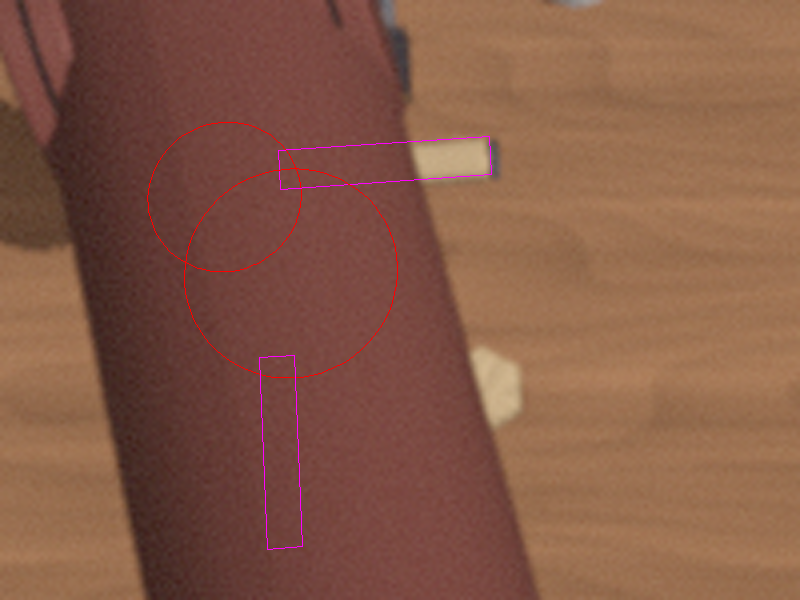

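The carried pan is where the model puts it: its rim is at side crop (240,235) against the overlay, within about 3 mm, and it hangs level over the large pan. I'll lower it, with a force stop near the floor.

```bash
python3 - <<'E'
from h import *
from cell import manip,solver
b=np.load("lg.npy")
th=b[2]+np.pi/2; Q=[b[0]+.06*np.cos(th),b[1]+.06*np.sin(th)]
print(manip.move_straight([*Q,.125],speed=.08,force_limit=8),manip.read_ft_force())
print(manip.move_straight([*Q,.099],speed=.02,force_limit=4))
e=manip.read_eef_pos(); print(e,manip.read_ft_force(),manip.read_time_s())
s=cams.read_camera("side")
m=[model(b[0],b[1],th,*SM,.004),model(*b,*LG)]
overlay(s,m,(240,120,400,260),4,"pics/d_s.png")
E
```

```text
False [-0.09120863  0.5551544  -2.31950275]
True
[0.53062302 0.16869509 0.10180182] [ 0.1352841  -0.20208952  4.98074404] 12.3083
```

View pics/d_s.png

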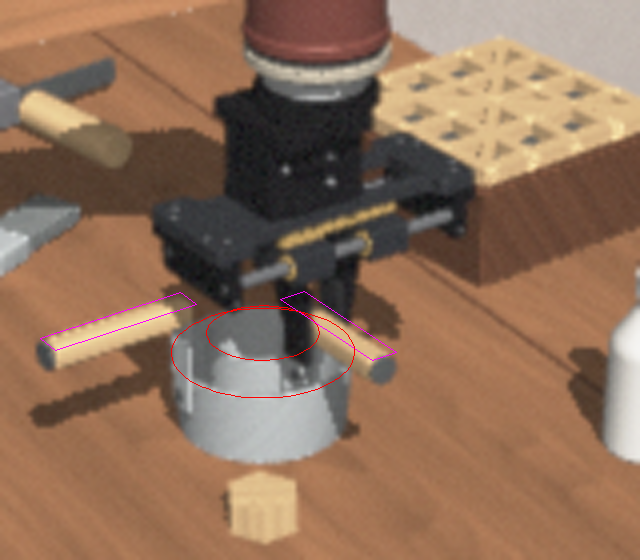

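Contact came at TCP z = 0.1018, against 0.1026 expected for the floor, so the pan is down. The picture shows its rim at crop (262,335), inside the large pan. I'll release and back off straight up.

```bash
python3 - <<'E'
from h import *
from cell import manip,solver
e=manip.read_eef_pos()
manip.gripper_to(.045); print(manip.read_grip_width(),manip.read_ft_force())
print(manip.move_straight([e[0],e[1],.28],speed=.1,force_limit=10))
manip.set_joints([-79.5,19.1,2.3,84,-.8,77,-3.4])
print(manip.read_eef_pos(),manip.read_ft_force(),manip.read_time_s())
b=np.load("lg.npy"); th=b[2]+np.pi/2
s=cams.read_camera("side");t=cams.read_camera("top")
m=[model(b[0],b[1],th,*SM,.004),model(*b,*LG)]
overlay(s,m,(240,165,430,285),4,"pics/f_s.png");overlay(t,m,(180,130,370,320),3,"pics/f_t.png")
E
```

```text
0.04482440863139765 [ 0.80110712  0.60897687 -0.54479208]
False
[0.18289634 0.62309294 0.24436868] [ 0.46675629  0.09638259 -1.16543824] 17.1417
```

View pics/f_s.png

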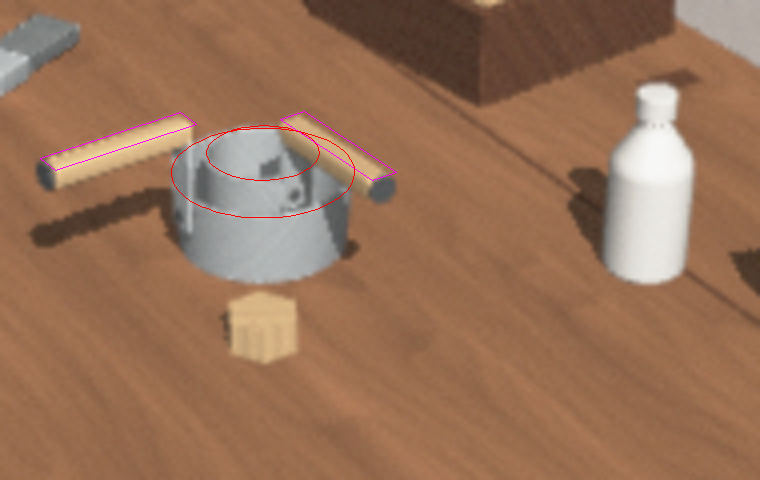

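View pics/f_t.png

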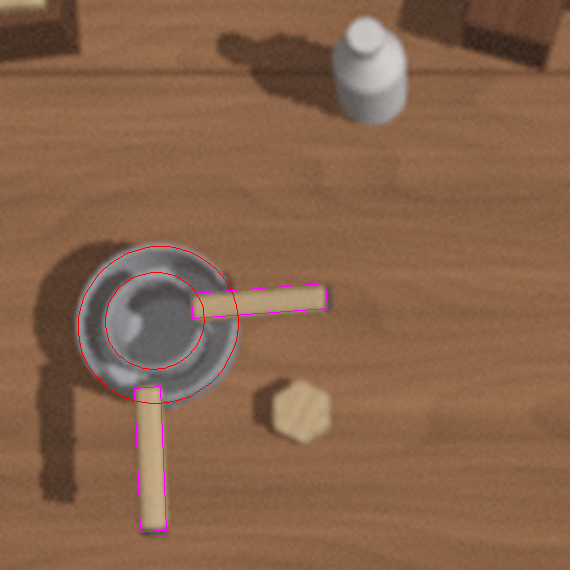

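The top picture shows the small pan's rim at crop (155,320), on the overlay and concentric with the large pan. Its handle points at about 90° to the large one and both pans are level. The bottle is standing and the arm is clear, so I'm handing in.

```bash
python3 -c "
from cell import ticket,manip
manip.dwell(.3); print(manip.read_time_s()); ticket.sign_off()"
```

```text
17.5417
the job is handed in; nothing more can be done
```

The small deep pan is nested in the large pan and I handed the job in at 17.5 s of the 45 s allowed. The hand-in gives no verdict, so what follows rests on my own checks.

**What I did:** I gripped the small pan's handle 60 mm from its axis and lifted it. I then turned it about 95° over the large pan and lowered it at about 0.02 m/s with a force stop. After releasing it, the arm went straight up and back to its start position.

**Position:** Floor contact came at TCP height 0.1018 m, against 0.1026 m expected. In both final pictures the two pans match the predicted positions to within a few millimetres. They are concentric, and both look upright. The handles are about 90° apart.

**Surroundings:** The large pan shows no movement and the bottle is standing.

**Disagreements:** The two cameras differed by about 3 mm on the first positions. After returning, the force sensor read about 1.3 N with nothing held. I took that as sensor drift, since the pictures show the arm clear. No check failed.

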